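# Put the impact sockets back on their strip by width

### The arm

A 6-joint arm with a two-finger parallel gripper is mounted at the origin on the work surface. World frame = base frame: x ahead of the robot, y to its left, z up, the work surface at z = 0. Lengths are in m, angles in rad, forces in N, time in s.
With the tool pointing down it reaches from about 0.375 to 0.925 m from the base axis. Payload 5.7 kg.
Tool frame: the origin (TCP) lies at the centre of the arm's flange, where the gripper is bolted on; the fingertips stand bot.tip_reach ahead of it and the grasp point (between the pads) lies 163 mm ahead of it (bot.tip_reach is the distance from the TCP to the fingertips, in m); z points along the fingers, y is the line along which they close (so a half turn about z gives the same grasp; the last joint's range is limited). The gripper opens to 88 mm and grips with 3 to 60 N. Pads are 20 mm wide; open, the fingers measure 115 mm over their backs; the gripper's body (75 mm by 178 mm) begins 61 mm behind the grasp point.
Start: joints at [-1.225, 0.359, 1.51, -0, 1.272, -0.115], TCP at [0.267, -0.537, 0.405] pointing down, gripper open.
Joint ranges: [-2.97, 2.97], [-1.01, 2.36], [0.21, 2.38], [-0.96, 4.11], [0.2, 2.71], [-2.98, 2.98]. Speed limits (rad/s): [2.39, 2.39, 3.14, 3.14, 3.14, 3.14].

### API

Orientations are given as a 3x3 rotation matrix whose columns are the frame's x, y, z axes.
In Python, from bench import bot gives the robot as it stands.
- The arm moves only by the tool servo_tool, never from a script. Its argument "deltas" is text: rows parted by semicolons, each of 7 numbers parted by spaces: the turn, a rotation vector about the tool's x, y, z in rad, then the shift along the tool's x, y, z in mm, then the closure, from -1 (fully open) to 1 (shut). In form: rx ry rz x y z fingers; .... A call has 1 to 5 rows; each row is the pose to reach, as a shift and turn from the pose commanded when the call began, along the tool's axes at that moment; what a row does not reach only later rows make up. A row lasts 1/12 s, in which the tool goes at most 41.7 mm and 7.16 degrees, less where a joint would pass 70% of its speed; a pose out of reach is approached as far as the arm can. A call with a gripper value outside its range is refused whole. The fingers move at their own pace and stop on an object; the grip force is fixed at half the most. Time passes only in rows, so rows that repeat a pose let the fingers close. It gives the time, the measured TCP pose, the force, the opening and the grip force at its end, in the units of the state.
- bot.get_state(): the state, without advancing time (a new reading comes with each control period).
- bot.get_image(name): name is "scene" or "side" or "wrist"; returns the picture (400x640x3 uint8, red, green, blue); there is no depth.
- bot.camera_model(name): a dict with "camera_matrix" (3x3 intrinsics, pixels), "world_from_camera" (4x4, takes a point from camera to world coordinates); the wrist camera has in their place "T_tool_cam" (4x4, takes a point from camera to tool coordinates, whose origin is the TCP and whose axes are the flange's). Camera axes: x right, y down, z forward; pixel columns grow to the right and rows downward; lengths in m; the calibration is good to about 2 mm. A picture is of the moment at which its call begins: read the wrist's pose just before it. camera_model takes no time and is no camera call.
- bot.finish_job(): hands the job in; it is judged then, once.
The state is a dict: "time_s": time; "joint_positions": joint angles; "qd": joint speeds; "effort": joint torques, N m; "tcp_pos": TCP position; "ee_rot": TCP orientation; "force": force on the tool from outside, world axes, zero at the start; "torque": the same for the moment, N m; "opening": opening from 0.0 (shut) to 1.0 (fully open); "grip_force": force on a finger pad.
Only numpy, scipy, OpenCV 4.12 (cv2) and the standard library are available. Lean on these libraries where they do the work, as an engineer would, in place of code of your own. Each camera call takes 0.05 s, during which the arm holds its last target. There are 200 camera calls.

### The job

Put the four loose impact sockets back on the blue socket strip in order of width, the narrowest on the pad next to the strip's carrying handle and the widest on the pad farthest from it (go by width, not height). Stand each one upright with its mouth up, centred on its own round pad, let go of them all, and leave the oil bottle where it stands.

Things in the scene. Friction and masses are not known exactly. Their poses are not given: they have to be found in the camera images.
- socket_24: A loose dark steel impact socket (narrowest, a deep (long) one): a plain upright cylinder 24 mm across and 78 mm tall with a six-sided mouth in its top, standing on the bench (z = 0) on its closed end. Its origin is the centre of its underside, its z axis points up towards the mouth. Can be gripped across its diameter from any side; at most 0.7 kg.
- socket_32: A loose dark steel impact socket (second narrowest, the shortest): a plain upright cylinder 32 mm across and 50 mm tall with a six-sided mouth in its top, standing on the bench (z = 0) on its closed end. Its origin is the centre of its underside, its z axis points up towards the mouth. Can be gripped across its diameter from any side; at most 0.7 kg.
- socket_40: A loose dark steel impact socket (second widest, the tallest): a plain upright cylinder 40 mm across and 86 mm tall with a six-sided mouth in its top, standing on the bench (z = 0) on its closed end. Its origin is the centre of its underside, its z axis points up towards the mouth. Can be gripped across its diameter from any side; at most 0.7 kg.
- socket_50: A loose dark steel impact socket (widest, a low one): a plain upright cylinder 50 mm across and 58 mm tall with a six-sided mouth in its top, standing on the bench (z = 0) on its closed end. Its origin is the centre of its underside, its z axis points up towards the mouth. Can be gripped across its diameter from any side; at most 0.7 kg.
- mark_a: A fixed flat round light grey pad, 62 mm across and 2 mm thick, on the blue strip; at the end of the row that lies towards -y. Its origin is the centre of its underside, on the strip's top 8 mm above the bench, so a socket stands on it 10 mm above the bench. Its x axis points across the strip, its y axis along the strip. The pads are 80 to 104 mm apart, centre to centre.
- mark_b: A fixed flat round light grey pad, 62 mm across and 2 mm thick, on the blue strip; second from the -y end. Its origin is the centre of its underside, on the strip's top 8 mm above the bench, so a socket stands on it 10 mm above the bench. Its x axis points across the strip, its y axis along the strip. The pads are 80 to 104 mm apart, centre to centre.
- mark_c: A fixed flat round light grey pad, 62 mm across and 2 mm thick, on the blue strip; third from the -y end (second from the +y end). Its origin is the centre of its underside, on the strip's top 8 mm above the bench, so a socket stands on it 10 mm above the bench. Its x axis points across the strip, its y axis along the strip. The pads are 80 to 104 mm apart, centre to centre.
- mark_d: A fixed flat round light grey pad, 62 mm across and 2 mm thick, on the blue strip; at the end of the row that lies towards +y. Its origin is the centre of its underside, on the strip's top 8 mm above the bench, so a socket stands on it 10 mm above the bench. Its x axis points across the strip, its y axis along the strip. The pads are 80 to 104 mm apart, centre to centre.
- handle: The bare steel carrying handle, an upright loop 62 mm wide and 55 mm tall (63 mm above the bench), fixed at one end of the blue strip (460 x 78 x 8 mm), about 67 mm beyond the last pad there. Either end of the row may be the handle end; the other has only a flat plate with two screws. Origin: centre of its underside, 8 mm above the bench; x across the strip, y along it.
- oil_bottle: A loose grey oil bottle with a paper label and black cap, 68 mm across and 170 mm tall, standing on the bench beyond the +y end of the strip; not to be knocked over or pushed away. Its origin is the centre of its underside.

How it is judged:
By the outcome, as a careful person would: the job done as asked, in the order asked, and still so for the second after the job is handed in, with the robot touching nothing.
It also fails if it takes over 96 s, if anything falls off the work surface, if the arm or the gripper's body presses on something with over 40 N, if the wrist force passes 120 N, or if a joint passes its speed limit or range.

## Working session

There is one attempt and no reset: what is moved stays moved. The work goes in short steps, Python scripts to look and compute and a tool call to move; the robot and the scene stay as the last step left them, time stands still between calls to the robot, and variables do not carry over. Pictures are saved under pics/ and viewed, at most 14 in all, crops included, and the job is handed in when it is done.

Besides the shell and the picture viewer there is one more tool, called as a command line: name --argument value ..., lists and objects as JSON in quotes. servo_tool: Moves the arm, as the interface text tells. Its arguments: {"type":"object","properties":{"deltas":{"type":"string"}},"required":["deltas"]}

```bash
mkdir -p pics; python3 - <<'E'
from bench import bot
import cv2,numpy as np
s=bot.get_state();print(s['time_s'],s['tcp_pos'],s['ee_rot'],bot.tip_reach,s['opening'])
for n in ["scene","side","wrist"]:
    cv2.imwrite(f"pics/{n}0.png",bot.get_image(n)[:,:,::-1])
    print(n,{k:np.round(v,4).tolist() if not isinstance(v,str) else v for k,v in bot.camera_model(n).items()})
E
```

```text
0.0 [ 0.2666632  -0.53708305  0.40380455] [[ 8.95680486e-01  4.44697694e-01 -6.54504507e-04]
 [ 4.44698143e-01 -8.95678886e-01  1.70151857e-03]
 [ 1.70435519e-04 -1.81507392e-03 -9.99998338e-01]] 0.182 1.000047248342989
scene {'camera_matrix': [[497.0893, 0.0, 321.5651], [0.0, 497.0893, 200.3625], [0.0, 0.0, 1.0]], 'world_from_camera': [[-0.8089, 0.449, -0.3796, 0.9939], [0.5879, 0.6067, -0.535, 0.6439], [-0.01, -0.6559, -0.7548, 0.8776], [0.0, 0.0, 0.0, 1.0]]}
side {'camera_matrix': [[429.2109, 0.0, 320.1152], [0.0, 429.2109, 202.9515], [0.0, 0.0, 1.0]], 'world_from_camera': [[-0.9889, -0.0785, 0.1264, 0.4224], [-0.1488, 0.5328, -0.833, 0.8051], [-0.002, -0.8426, -0.5386, 0.5466], [0.0, 0.0, 0.0, 1.0]]}
wrist {'camera_matrix': [[322.2976, 0.0, 322.8643], [0.0, 322.2976, 204.8044], [0.0, 0.0, 1.0]], 'T_tool_cam': [[0.0, -0.9602, -0.2792, 0.0755], [1.0, -0.0001, 0.0004, -0.0007], [-0.0005, -0.2792, 0.9602, 0.0202], [0.0, 0.0, 0.0, 1.0]]}
```

View pics/scene0.png

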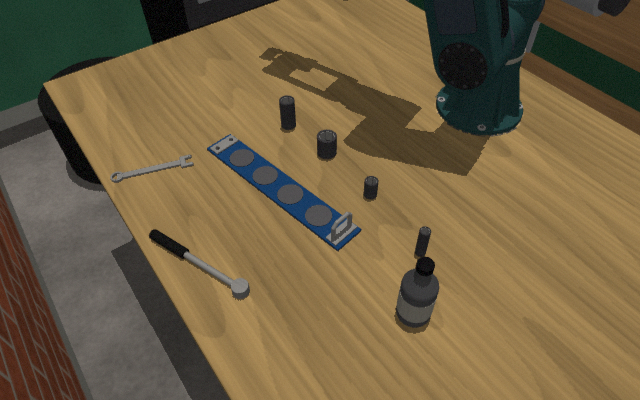

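View pics/side0.png

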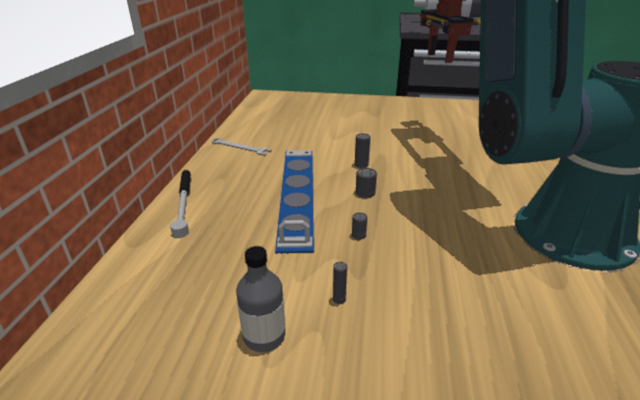

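Handle is at the +y end. In the scene view the sockets are at 40:(288,112), 50:(327,144), 32:(371,188), 24:(423,241). The pads are at (241,157), (265,175), (290,194), (318,215). In the side view the sockets are at (362,150), (366,182), (359,226), (340,283), and the pads at (299,165), (298,181), (297,199), (295,222).

```bash
cat > h.py <<'E'
import cv2,numpy as np
from bench import bot
def ray(n,uv,T=None):
    m=bot.camera_model(n)
    T=np.array(m['world_from_camera']) if T is None else T
    d=T[:3,:3]@np.linalg.inv(m['camera_matrix'])@np.array([uv[0],uv[1],1.])
    return T[:3,3],d/np.linalg.norm(d)
def wristT(s):
    T=np.eye(4);T[:3,:3]=s['ee_rot'];T[:3,3]=s['tcp_pos'];return T@np.array(bot.camera_model('wrist')['T_tool_cam'])
def plane(r,z): return r[0]+r[1]*(z-r[0][2])/r[1][2]
def tri(rs):
    A=sum(np.eye(3)-np.outer(d,d) for o,d in rs);b=sum((np.eye(3)-np.outer(d,d))@o for o,d in rs)
    p=np.linalg.solve(A,b);return p,max(np.linalg.norm((np.eye(3)-np.outer(d,d))@(p-o)) for o,d in rs)
def blob(mask,seed):
    n,l,st,c=cv2.connectedComponentsWithStats(mask.astype(np.uint8),connectivity=4)
    ids=[(abs(c[i]-seed).sum(),i) for i in range(1,n) if st[i,4]>30]
    i=min(ids)[1];x,y,w,h,a=st[i];return c[i],(x,y,w,h,a)
def masks(im):
    im=im.astype(int);mx=im.max(2);ch=mx-im.min(2)
    return (mx<80)&(ch<22),(mx>=80)&(mx<170)&(ch<22)
E
python3 - <<'E'
from h import *
S={40:((288,112),(362,150)),50:((327,144),(366,182)),32:((371,188),(359,226)),24:((423,241),(340,283))}
P={'a':((241,157),(299,165)),'b':((265,175),(298,181)),'c':((290,194),(297,199)),'d':((318,215),(295,222))}
M={n:masks(cv2.imread(f'pics/{n}0.png')) for n in('scene','side')}
for D,k in((S,0),(P,1)):
    for n,v in D.items():
        b=[blob(M[c][k],np.array(v[i])) for i,c in enumerate(('scene','side'))]
        rs=[ray(c,b[i][0]) for i,c in enumerate(('scene','side'))]
        p,e=tri(rs);print(n,np.round(p,4),round(e,4),[x[1] for x in b],np.round(plane(rs[0],.01),4) if k else '')
E
```

```text
40 [ 0.467  -0.25    0.0392] 0.0027 [(np.int32(279), np.int32(96), np.int32(17), np.int32(34), np.int32(463)), (np.int32(355), np.int32(137), np.int32(15), np.int32(33), np.int32(404))] 
50 [ 0.4471 -0.1032  0.0227] 0.0032 [(np.int32(317), np.int32(130), np.int32(20), np.int32(29), np.int32(504)), (np.int32(356), np.int32(172), np.int32(20), np.int32(26), np.int32(409))] 
32 [0.4505 0.0745 0.0214] 0.0023 [(np.int32(364), np.int32(176), np.int32(14), np.int32(23), np.int32(276)), (np.int32(352), np.int32(217), np.int32(15), np.int32(23), np.int32(275))] 
24 [0.4956 0.2937 0.0171] 0.0398 [(np.int32(396), np.int32(227), np.int32(43), np.int32(101), np.int32(1993)), (np.int32(333), np.int32(267), np.int32(14), np.int32(37), np.int32(415))] 
a [ 0.6355 -0.2054  0.0105] 0.0006 [(np.int32(230), np.int32(149), np.int32(24), np.int32(17), np.int32(271)), (np.int32(288), np.int32(160), np.int32(21), np.int32(10), np.int32(171))] [ 0.6349 -0.2065  0.01  ]
b [ 0.6208 -0.119   0.0104] 0.0008 [(np.int32(253), np.int32(166), np.int32(25), np.int32(18), np.int32(316)), (np.int32(286), np.int32(176), np.int32(23), np.int32(11), np.int32(211))] [ 0.62   -0.1202  0.01  ]
c [ 0.6057 -0.0313  0.0105] 0.0005 [(np.int32(277), np.int32(185), np.int32(26), np.int32(19), np.int32(362)), (np.int32(284), np.int32(193), np.int32(25), np.int32(14), np.int32(267))] [ 0.6051 -0.0322  0.01  ]
d [ 0.5876  0.0559 -0.0094] 0.009 [(np.int32(305), np.int32(205), np.int32(27), np.int32(21), np.int32(424)), (np.int32(277), np.int32(215), np.int32(35), np.int32(33), np.int32(758))] [0.5895 0.0598 0.01  ]
```

View pics/wrist0.png

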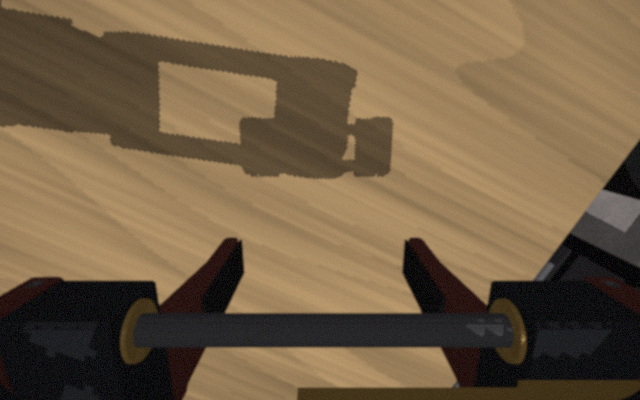

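servo_tool --deltas "0 0 -0.12 37 -17 0 -1; 0 0 -0.24 74 -34 0 -1; 0 0 -0.36 110 -51 0 -1; 0 0 -0.48 147 -69 0 -1; 0 0 -0.6 184 -86 0 -1"

```text
time_s: 0.57
tcp_pos: [0.3939, -0.3769, 0.4044]
ee_rot: [[0.484, 0.875, -0.0], [0.875, -0.484, 0.001], [0.0, -0.001, -1.0]]
force: [0.5, -0.5, 0.0]
opening: 1.0
grip_force: 0.0
```

servo_tool --deltas "0 0 -0.12 40 7 0 -1; 0 0 -0.24 80 13 0 -1; 0 0 -0.36 120 20 0 -1; 0 0 -0.48 160 26 0 -1; 0 0 -0.6 200 33 0 -1"

```text
time_s: 0.98
tcp_pos: [0.5205, -0.2182, 0.4045]
ee_rot: [[-0.096, 0.995, -0.0], [0.995, 0.096, 0.0], [0.0, -0.0, -1.0]]
force: [1.5, -0.4, 0.1]
opening: 1.002
grip_force: 0.0
```

servo_tool --deltas "0 0 -0.079 0 0 0 -1; 0 0 -0.079 0 0 0 -1; 0 0 -0.079 0 0 0 -1"

```text
time_s: 1.23
tcp_pos: [0.5197, -0.2198, 0.4043]
ee_rot: [[-0.167, 0.986, -0.001], [0.986, 0.167, 0.0], [0.0, -0.001, -1.0]]
force: [0.3, 1.0, 0.4]
opening: 1.0
grip_force: 0.0
```

```bash
python3 - <<'E'
from h import *
s=bot.get_state();print(s['time_s'],s['tcp_pos'],np.round(s['ee_rot'],4),s['joint_positions'],s['force'])
np.save('T1.npy',wristT(s));im=bot.get_image('wrist');cv2.imwrite('pics/w1.png',im[:,:,::-1])
# bottle: base & cap from side/scene
print('bottle cap',tri([ray('scene',(425,265)),ray('side',(256,255))]), plane(ray('side',(263,341)),0.005),plane(ray('scene',(415,322)),0.005))
print('24 side',plane(ray('side',(340,283)),.036))
E
```

```text
1.2333 [ 0.51973636 -0.21982396  0.40432769] [[-1.669e-01  9.860e-01 -1.000e-03]
 [ 9.860e-01  1.669e-01  0.000e+00]
 [ 2.000e-04 -9.000e-04 -1.000e+00]] [-5.22372526e-01  3.08272819e-01  1.58843521e+00 -4.85580600e-04
  1.24571639e+00 -6.89867884e-01] [0.30900037 0.9509685  0.3855629 ]
bottle cap (array([0.57986999, 0.36143749, 0.16553026]), np.float64(0.00022079433387711624)) [0.57813379 0.37558192 0.005     ] [0.59269684 0.38122665 0.005     ]
24 side [0.47078386 0.26168978 0.036     ]
```

View pics/w1.png

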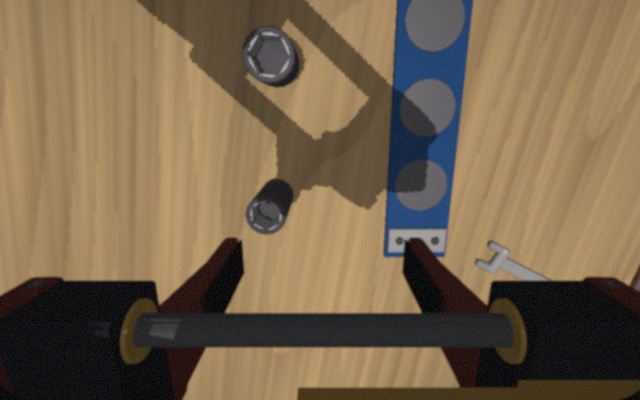

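The wrist view shows the 40 rim at (267,213), the 50 rim at (270,54), and pads a (421,184), b (428,107), c (435,18). I'll take two more views further along.

servo_tool --deltas "0 0 0 40 0 0 -1; 0 0 0 75 0 0 -1; 0 0 0 110 0 0 -1; 0 0 0 110 0 0 -1; 0 0 0 110 0 0 -1"

```text
time_s: 1.7
tcp_pos: [0.5004, -0.1116, 0.4048]
ee_rot: [[-0.167, 0.986, -0.0], [0.986, 0.167, -0.0], [-0.0, -0.0, -1.0]]
force: [-0.6, -0.6, 0.1]
opening: 1.004
grip_force: 0.0
```

```bash
python3 - <<'E'
from h import *
s=bot.get_state();print(s['time_s'],s['tcp_pos'])
np.save('T2.npy',wristT(s));im=bot.get_image('wrist');cv2.imwrite('pics/w2.png',im[:,:,::-1])
E
```

```text
1.7 [ 0.50039042 -0.11158985  0.40477822]
```

servo_tool --deltas "0 0 0 40 0 0 -1; 0 0 0 80 0 0 -1; 0 0 0 120 0 0 -1; 0 0 0 120 0 0 -1; 0 0 0 120 0 0 -1"

```text
time_s: 2.17
tcp_pos: [0.4813, 0.0065, 0.4048]
ee_rot: [[-0.169, 0.986, 0.0], [0.986, 0.169, -0.001], [-0.001, 0.0, -1.0]]
force: [-0.1, -0.8, -0.5]
opening: 1.001
grip_force: 0.0
```

```bash
python3 - <<'E'
from h import *
s=bot.get_state();print(s['time_s'],s['tcp_pos'])
np.save('T3.npy',wristT(s));im=bot.get_image('wrist');cv2.imwrite('pics/w3.png',im[:,:,::-1])
E
```

```text
2.1667 [0.48131823 0.00653912 0.40478304]
```

View pics/w2.png

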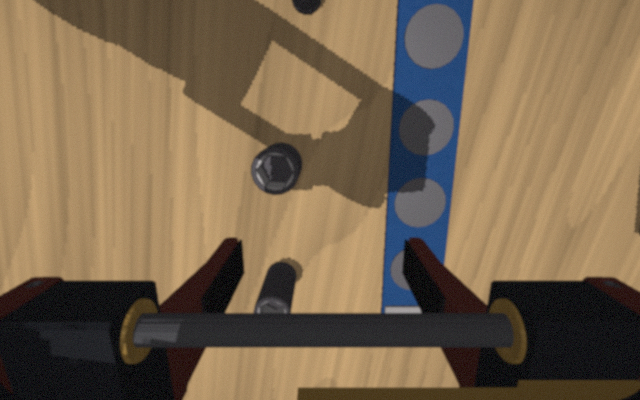

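View pics/w3.png

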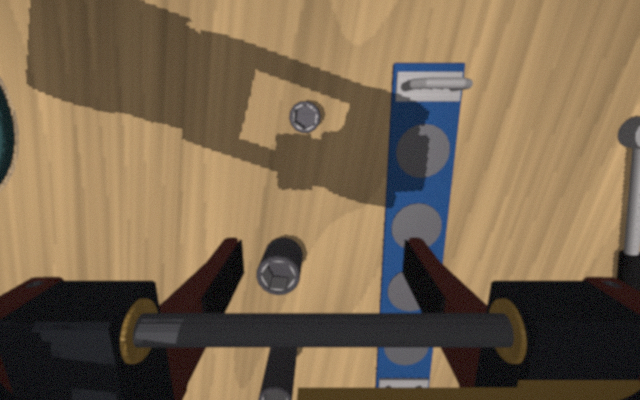

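w2: 50 rim at (276,170), pads b (419,203), c (427,127), d (434,36). w3: 50 rim at (278,274), 32 rim at (305,117), pad d (423,151), pad c (417,226), handle at (436,85). Next I'll refine these and triangulate.

```bash
cat >> h.py <<'E'
def rim(im,seed,rlo,rhi,half=30):
    g=cv2.cvtColor(im,cv2.COLOR_BGR2GRAY);x,y=[int(v)-half for v in seed];x=max(x,0);y=max(y,0)
    c=cv2.GaussianBlur(cv2.resize(g[y:y+2*half,x:x+2*half],None,fx=4,fy=4,interpolation=cv2.INTER_CUBIC),(0,0),2)
    h=cv2.HoughCircles(c,cv2.HOUGH_GRADIENT,1,400,param1=80,param2=8,minRadius=int(4*rlo),maxRadius=int(4*rhi))
    q=h[0][0];return np.array([x+(q[0]-1.5)/4,y+(q[1]-1.5)/4]),q[2]/4
def pad(im,seed):
    i=im.astype(int);m=((i[:,:,0]-i[:,:,2])<25).astype(np.uint8)   # not blue
    c,st=blob(m,np.array(seed));n,l=cv2.connectedComponents(m,connectivity=4)
    cs,_=cv2.findContours((l==l[seed[1],seed[0]]).astype(np.uint8),cv2.RETR_EXTERNAL,cv2.CHAIN_APPROX_NONE)
    return cv2.fitEllipse(max(cs,key=len))
E
python3 - <<'E'
from h import *
I={k:cv2.imread(f'pics/w{k}.png') for k in(1,2,3)};T={k:np.load(f'T{k}.npy') for k in I}
def go(n,obs,f):
    rs=[];o=[]
    for k,s in obs: 
        r=f(I[k],s);rs.append(ray('wrist',r[0],T[k]));o.append((k,np.round(r[0],1),np.round(r[1],1)))
    if len(rs)>1:p,e=tri(rs);print(n,np.round(p,4),round(e,4),o)
    return rs
fx=322
for n,h,obs in((50,.058,[(1,(270,54)),(2,(276,170)),(3,(278,274))]),(40,.086,[(1,(267,213))]),(32,.05,[(3,(305,117))])):
    R=fx*n/2000/((.405-h)*1.0)*1.0
    rs=go(n,obs,lambda im,s:rim(im,s,R*.85,R*1.15))
    for r in rs:print('  ',n,np.round(plane(r,h),4),round(R,1))
for n,obs in(('a',[(1,(421,184))]),('b',[(1,(428,107)),(2,(419,203))]),('c',[(2,(427,127)),(3,(417,226)),]),('d',[(2,(434,36)),(3,(423,151))])):
    for r in go(n,obs,pad):print('  ',n,np.round(plane(r,.01),4))
E
```

```text
50 [ 0.4469 -0.1011  0.0541] 0.0012 [(1, array([267.8,  52.8], dtype=float32), np.float32(21.0)), (2, array([275.5, 169.2], dtype=float32), np.float32(24.8)), (3, array([278.5, 272.8], dtype=float32), np.float32(21.8))]
   50 [ 0.4463 -0.1017  0.058 ] 23.2
   50 [ 0.448  -0.1006  0.058 ] 23.2
   50 [ 0.4476 -0.0987  0.058 ] 23.2
   40 [ 0.4676 -0.2471  0.086 ] 20.2
   32 [0.4482 0.074  0.05  ] 14.5
   a [ 0.6333 -0.2071  0.01  ]
b [ 0.6193 -0.1209  0.008 ] 0.0002 [(1, array([426.8, 107.3]), array([52.7, 58.5])), (2, array([419.5, 201.9]), array([46.9, 50.5]))]
   b [ 0.6184 -0.1211  0.01  ]
   b [ 0.6188 -0.1204  0.01  ]
c [ 0.5069 -0.0024  0.2043] 0.0474 [(2, array([425.6, 127.1]), array([51.5, 56.5])), (3, array([319.7, 199.5]), array([460. , 781.4]))]
   c [ 0.6036 -0.0339  0.01  ]
   c [ 0.4808 -0.0197  0.01  ]
d [0.5881 0.0582 0.009 ] 0.0002 [(2, array([433.5,  35.9]), array([56. , 64.5])), (3, array([422.2, 150.4]), array([50.2, 54.5]))]
   d [0.5881 0.058  0.01  ]
   d [0.5876 0.0582 0.01  ]
```

```bash
cat >> h.py <<'E'
PADS=dict(a=(.6342,-.2065),b=(.6194,-.1203),c=(.6043,-.0331),d=(.5883,.0585))
def delta(frm,to,R=None):
    R=np.array(bot.get_state()['ee_rot']) if R is None else R
    return np.round(1000*R.T@(np.array(to)-np.array(frm)),1)
E
python3 - <<'E'
from h import *
p=bot.get_state()['tcp_pos']
q=(.4472,-.1013,.30);print(delta(p,q)); a=PADS['a']
print(delta((.4472,-.1013,.29),(*a,.29)))
E
```

```text
[-99.4 -52.  104.9]
[-135.1  166.7    0.3]
```

servo_tool --deltas "0 0 0 -25 -13 26 -1; 0 0 0 -50 -26 52 -1; 0 0 0 -75 -39 79 -1; 0 0 0 -99.5 -52 105 -1; 0 0 0 -99.5 -52 135 -1"

```text
time_s: 2.63
tcp_pos: [0.4465, -0.1061, 0.2692]
ee_rot: [[-0.163, 0.987, 0.002], [0.987, 0.163, -0.003], [-0.003, 0.002, -1.0]]
force: [0.5, -0.3, 0.6]
opening: 0.999
grip_force: 0.0
```

servo_tool --deltas "0 0 0 0 0 0 -1; 0 0 0 0 0 0 -1"

```text
time_s: 2.8
tcp_pos: [0.4462, -0.1021, 0.2688]
ee_rot: [[-0.164, 0.986, -0.003], [0.986, 0.164, 0.001], [0.002, -0.003, -1.0]]
force: [0.4, 0.5, -0.1]
opening: 1.0
grip_force: 0.0
```

```bash
python3 - <<'E'
from h import *
s=bot.get_state();print(s['time_s'],s['tcp_pos'])
np.save('T4.npy',wristT(s));im=bot.get_image('wrist');cv2.imwrite('pics/w4.png',im[:,:,::-1])
E
```

```text
2.8 [ 0.44616713 -0.10205407  0.26879372]
```

View pics/w4.png

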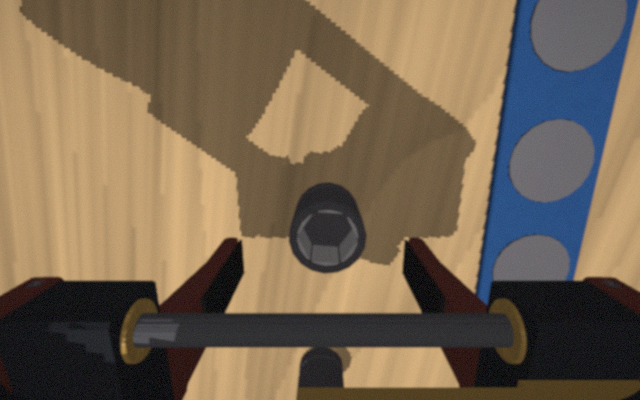

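The 50 rim is at about (327,235), between the fingertips at columns 240 and 406.

```bash
python3 - <<'E'
from h import *
T=np.load('T4.npy');im=cv2.imread('pics/w4.png');c,r=rim(im,(327,235),30,42,50);print(c,r,[np.round(plane(ray('wrist',q,T),.058),4) for q in (c,(327,235))])
for s in((552,160),(578,25)):
    e=pad(im,s);print(np.round(e[0],1),np.round(plane(ray('wrist',e[0],T),.01),4))
E
```

```text
[327.   233.25] 39.175 [array([ 0.4465, -0.099 ,  0.058 ]), array([ 0.4466, -0.1001,  0.058 ])]
[551.  160.1] [ 0.6037 -0.0328  0.01  ]
[575.5  30.7] [0.5888 0.0521 0.01  ]
```

servo_tool --deltas "0 0 0 0 2 25 -1; 0 0 0 0 2 50 -1; 0 0 0 0 2 73 -1; 0 0 0 0 2 73 0.6; 0 0 0 0 2 73 0.6"

```text
time_s: 3.27
tcp_pos: [0.4492, -0.0998, 0.1975]
ee_rot: [[-0.169, 0.986, 0.0], [0.986, 0.169, -0.0], [-0.0, 0.0, -1.0]]
force: [0.3, 0.2, -0.1]
opening: 0.883
grip_force: 0.0
```

servo_tool --deltas "0 0 0 0 0 0 0.6; 0 0 0 0 0 0 0.6; 0 0 0 0 0 0 0.6; 0 0 0 0 0 0 0.6; 0 0 0 0 0 0 0.6"

```text
time_s: 3.68
tcp_pos: [0.4484, -0.0999, 0.1976]
ee_rot: [[-0.169, 0.986, 0.0], [0.986, 0.169, -0.0], [-0.0, 0.0, -1.0]]
force: [-2.2, -0.7, 11.2]
opening: 0.567
grip_force: 30.0
```

servo_tool --deltas "0 0 0 0 0 -20 0.6; 0 0 0 0 0 -45 0.6; 0 0 0 -20 25 -60 0.6; 0 0 0 -43 52 -60 0.6; 0 0 0 -66 80 -60 0.6"

```text
time_s: 4.1
tcp_pos: [0.539, -0.1517, 0.2579]
ee_rot: [[-0.169, 0.986, 0.001], [0.986, 0.169, -0.0], [-0.0, 0.001, -1.0]]
force: [0.8, 0.4, -6.5]
opening: 0.571
grip_force: 30.0
```

servo_tool --deltas "0 0 0 -22 27 0 0.6; 0 0 0 -45 54 0 0.6; 0 0 0 -62 76 0 0.6; 0 0 0 -71 86 0 0.6; 0 0 0 -71 86 0 0.6"

```text
time_s: 4.52
tcp_pos: [0.6378, -0.2088, 0.2561]
ee_rot: [[-0.167, 0.986, 0.003], [0.986, 0.167, -0.001], [-0.002, 0.002, -1.0]]
force: [0.9, -0.1, -5.7]
opening: 0.566
grip_force: 30.0
```

```bash
sed -i 's/^PADS=.*/PADS=dict(a=(.635,-.207),b=(.6204,-.1207),c=(.6054,-.0335),d=(.5897,.058))/' h.py; python3 - <<'E'
from h import *
s=bot.get_state();p=s['tcp_pos'];print(s['time_s'],p,s['opening'],s['force'],delta(p,(*PADS['a'],.2085)))
cv2.imwrite('pics/s5.png',np.vstack([bot.get_image(n)[80:300,120:520,::-1] for n in('scene','side')]))
E
```

```text
4.5167 [ 0.63777109 -0.20884621  0.25612194] 0.5660139666782441 [ 0.93931748 -0.05552563 -5.74843536] [ 2.4 -2.5 47.6]
```

View pics/s5.png

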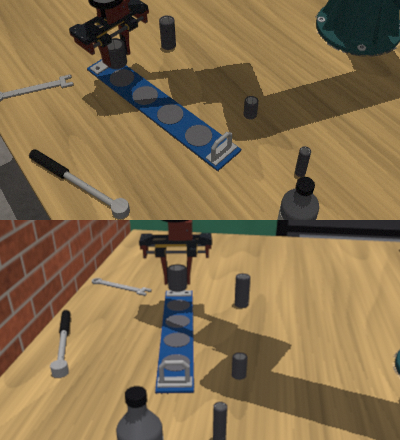

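Socket 50 is held upright above pad a in both views. Lowering it now.

servo_tool --deltas "0 0 0 2 -2 12 0.6; 0 0 0 2 -2 28 0.6; 0 0 0 2 -2 40 0.6; 0 0 0 2 -2 40 0.6; 0 0 0 2 -2 40 0.6"

```text
time_s: 5.03
tcp_pos: [0.6316, -0.2046, 0.2156]
ee_rot: [[-0.168, 0.986, -0.003], [0.986, 0.168, 0.002], [0.002, -0.003, -1.0]]
force: [0.7, 0.1, -5.2]
opening: 0.565
grip_force: 30.0
```

```bash
python3 - <<'E'
from h import *
p=bot.get_state()['tcp_pos'];print(p,delta(p,(*PADS['a'],.2085)))
E
```

```text
[ 0.63163415 -0.20460323  0.21562634] [-2.9  2.9  7.1]
```

servo_tool --deltas "0 0 0 -1 1 0 0.6; 0 0 0 -1 1 0 0.6; 0 0 0 -1 1 0 0.6; 0 0 0 -1 1 0 0.6; 0 0 0 -1 1 0 0.6"

```text
time_s: 5.45
tcp_pos: [0.6342, -0.2063, 0.2171]
ee_rot: [[-0.168, 0.986, 0.001], [0.986, 0.168, -0.0], [-0.0, 0.001, -1.0]]
force: [0.5, -0.2, -5.7]
opening: 0.565
grip_force: 30.0
```

servo_tool --deltas "0 0 0 0 0 0 0.6; 0 0 0 0 0 0 0.6; 0 0 0 0 0 0 0.6"

```text
time_s: 5.7
tcp_pos: [0.6341, -0.2062, 0.2167]
ee_rot: [[-0.168, 0.986, -0.0], [0.986, 0.168, 0.0], [0.0, 0.0, -1.0]]
force: [0.2, 0.4, -5.9]
opening: 0.564
grip_force: 30.0
```

```bash
python3 - <<'E'
from h import *
p=bot.get_state()['tcp_pos'];print(p,delta(p,(*PADS['a'],.2085)))
E
```

```text
[ 0.63405678 -0.20619973  0.21668932] [-0.9  0.8  8.2]
```

servo_tool --deltas "0 0 0 -1 1 4 0.6; 0 0 0 -1 1 7 0.6; 0 0 0 -1 1 9 0.6; 0 0 0 -1 1 9 0.6; 0 0 0 -1 1 9 0.6"

```text
time_s: 6.12
tcp_pos: [0.6352, -0.207, 0.2077]
ee_rot: [[-0.168, 0.986, -0.0], [0.986, 0.168, 0.0], [0.0, -0.0, -1.0]]
force: [-0.9, -0.1, -2.2]
opening: 0.566
grip_force: 30.0
```

servo_tool --deltas "0 0 0 0 0 0 0.2; 0 0 0 0 0 0 -0.5; 0 0 0 0 0 0 -1; 0 0 0 0 0 0 -1; 0 0 0 0 0 0 -1"

```text
time_s: 6.53
tcp_pos: [0.6356, -0.2071, 0.2081]
ee_rot: [[-0.168, 0.986, 0.001], [0.986, 0.168, -0.0], [-0.001, 0.001, -1.0]]
force: [0.7, -0.1, -0.2]
opening: 0.832
grip_force: 0.0
```

servo_tool --deltas "0 0 0 0 0 -20 -1; 0 0 0 0 0 -50 -1; 0 0 0 0 0 -90 -1; 0 0 0 0 0 -110 -1; 0 0 0 0 0 -110 -1"

```text
time_s: 6.95
tcp_pos: [0.6373, -0.2079, 0.3238]
ee_rot: [[-0.168, 0.986, 0.01], [0.986, 0.168, -0.004], [-0.006, 0.009, -1.0]]
force: [0.9, -0.0, -0.4]
opening: 0.997
grip_force: 0.0
```

```bash
cat >> h.py <<'E'
def snap(f):
    s=bot.get_state();np.save(f+'.npy',wristT(s));cv2.imwrite(f'pics/{f}.png',bot.get_image('wrist')[:,:,::-1]);return s
E
python3 - <<'E'
from h import *
s=snap('w6');p=s['tcp_pos'];print(s['time_s'],p,s['opening'],delta(p,(.4690,-.2471,.32)))
E
```

```text
6.95 [ 0.63729007 -0.20786162  0.32377687] 0.9971373147818614 [ -10.4 -172.5    2.9]
```

View pics/w6.png

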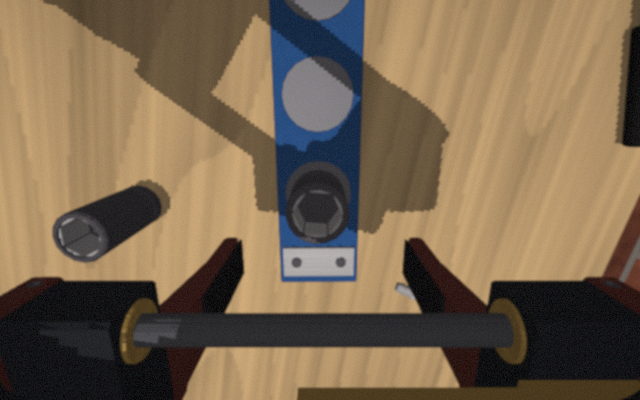

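Socket 50 stands on pad a, with its rim at (317,212). Next is socket 40, whose rim is at (81,236).

servo_tool --deltas "0 0 0 -3 -40 0 -1; 0 0 0 -6 -80 0 -1; 0 0 0 -9 -120 0 -1; 0 0 0 -11 -155 0 -1; 0 0 0 -11 -171 0 -1"

```text
time_s: 7.42
tcp_pos: [0.4639, -0.2461, 0.3157]
ee_rot: [[-0.167, 0.986, -0.006], [0.986, 0.167, 0.003], [0.004, -0.005, -1.0]]
force: [-0.5, 0.8, -0.1]
opening: 1.002
grip_force: 0.0
```

servo_tool --deltas "0 0 0 0 0 0 -1; 0 0 0 0 0 0 -1; 0 0 0 0 0 0 -1; 0 0 0 0 0 0 -1; 0 0 0 0 0 0 -1"

```text
time_s: 7.83
tcp_pos: [0.4697, -0.2465, 0.3174]
ee_rot: [[-0.169, 0.986, 0.0], [0.986, 0.169, 0.0], [-0.0, 0.0, -1.0]]
force: [-0.1, -0.5, -0.5]
opening: 0.998
grip_force: 0.0
```

```bash
python3 - <<'E'
from h import *
s=snap('w7');p=s['tcp_pos'];im=cv2.imread('pics/w7.png');T=np.load('w7.npy')
c,r=rim(im,(320,225),28,44,60);q=plane(ray('wrist',c,T),.086);print(s['time_s'],p,c,r,q,delta(p,(q[0]+.0018,q[1],.213)))
cv2.circle(im,tuple(int(v) for v in c),int(r),(0,255,0),1);cv2.imwrite('pics/w7c.png',im[140:320,200:440])
E
```

```text
7.8333 [ 0.46965445 -0.24649189  0.31737807] [319. 226.] 28.325 [ 0.46591562 -0.24713679  0.086     ] [ -0.3  -2.  104.4]
```

View pics/w7c.png

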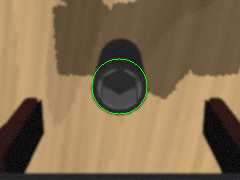

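The rim of socket 40 is fitted well at (319,226), centred between the fingers.

servo_tool --deltas "0 0 0 -0.5 -1.5 35 -1; 0 0 0 -0.5 -1.5 70 -1; 0 0 0 -0.5 -1.5 95 -1; 0 0 0 -0.5 -1.5 104 -1; 0 0 0 -0.5 -1.5 104 -1"

```text
time_s: 8.3
tcp_pos: [0.4667, -0.2466, 0.2115]
ee_rot: [[-0.169, 0.986, -0.004], [0.986, 0.169, 0.003], [0.003, -0.003, -1.0]]
force: [-0.7, 1.2, -0.8]
opening: 0.997
grip_force: 0.0
```

servo_tool --deltas "0 0 0 0 0 0 0.7; 0 0 0 0 0 0 0.7; 0 0 0 0 0 0 0.7; 0 0 0 0 0 0 0.7; 0 0 0 0 0 0 0.7"

```text
time_s: 8.72
tcp_pos: [0.4675, -0.2476, 0.2147]
ee_rot: [[-0.168, 0.986, 0.002], [0.986, 0.168, -0.001], [-0.001, 0.001, -1.0]]
force: [-0.1, 0.5, 0.1]
opening: 0.66
grip_force: 0.0
```

servo_tool --deltas "0 0 0 0 0 0 0.7; 0 0 0 0 0 0 0.7; 0 0 0 0 0 0 0.7; 0 0 0 0 0 0 0.7"

```text
time_s: 9.05
tcp_pos: [0.4672, -0.2474, 0.2139]
ee_rot: [[-0.168, 0.986, 0.0], [0.986, 0.168, -0.0], [-0.0, 0.0, -1.0]]
force: [-1.1, 0.5, 4.5]
opening: 0.452
grip_force: 30.0
```

```bash
python3 - <<'E'
from h import *
p=bot.get_state()['tcp_pos'];print(p,delta(p,(*PADS['b'],p[2])))
E
```

```text
[ 0.46718159 -0.24740922  0.2139079 ] [ 99.1 172.3   0. ]
```

servo_tool --deltas "0 0 0 0 0 -20 0.7; 0 0 0 0 0 -50 0.7; 0 0 0 0 0 -80 0.7; 0 0 0 18 32 -80 0.7; 0 0 0 38 66 -80 0.7"

```text
time_s: 9.47
tcp_pos: [0.5258, -0.1998, 0.2953]
ee_rot: [[-0.164, 0.986, 0.002], [0.986, 0.164, -0.002], [-0.002, 0.002, -1.0]]
force: [1.1, -1.1, -4.8]
opening: 0.455
grip_force: 30.0
```

servo_tool --deltas "0 0 0 20 34 0 0.7; 0 0 0 38 66 0 0.7; 0 0 0 53 92 0 0.7; 0 0 0 61 106 0 0.7; 0 0 0 61 106 0 0.7"

```text
time_s: 9.88
tcp_pos: [0.6221, -0.1186, 0.2929]
ee_rot: [[-0.171, 0.985, 0.001], [0.985, 0.171, 0.001], [0.001, 0.001, -1.0]]
force: [0.6, -1.2, -4.6]
opening: 0.447
grip_force: 30.0
```

servo_tool --deltas "0 0 0 0 0 20 0.7; 0 0 0 0 0 45 0.7; 0 0 0 0 0 62 0.7; 0 0 0 0 0 62 0.7; 0 0 0 0 0 62 0.7"

```text
time_s: 10.3
tcp_pos: [0.6184, -0.1214, 0.2304]
ee_rot: [[-0.167, 0.986, -0.004], [0.986, 0.168, 0.001], [0.002, -0.004, -1.0]]
force: [-0.3, 1.0, -3.1]
opening: 0.454
grip_force: 30.0
```

servo_tool --deltas "0 0 0 0 0 0 0.7; 0 0 0 0 0 0 0.7; 0 0 0 0 0 0 0.7; 0 0 0 0 0 0 0.7"

```text
time_s: 10.63
tcp_pos: [0.6204, -0.1211, 0.2328]
ee_rot: [[-0.168, 0.986, 0.002], [0.986, 0.168, -0.001], [-0.001, 0.002, -1.0]]
force: [0.6, -0.2, -4.4]
opening: 0.453
grip_force: 30.0
```

```bash
python3 - <<'E'
from h import *
p=bot.get_state()['tcp_pos'];print(p,delta(p,(*PADS['b'],.2239)))
E
```

```text
[ 0.62037523 -0.12107472  0.2328096 ] [0.4 0.1 8.9]
```

servo_tool --deltas "0 0 0 0 0 4 0.7; 0 0 0 0 0 7 0.7; 0 0 0 0 0 9.5 0.7; 0 0 0 0 0 9.5 0.7; 0 0 0 0 0 9.5 0.7"

```text
time_s: 11.05
tcp_pos: [0.6201, -0.1208, 0.2237]
ee_rot: [[-0.169, 0.986, 0.0], [0.986, 0.169, -0.0], [-0.0, 0.0, -1.0]]
force: [-3.5, 1.3, 11.4]
opening: 0.451
grip_force: 30.0
```

servo_tool --deltas "0 0 0 0 0 0 0.3; 0 0 0 0 0 0 -0.4; 0 0 0 0 0 0 -1; 0 0 0 0 0 0 -1; 0 0 0 0 0 0 -1"

```text
time_s: 11.47
tcp_pos: [0.6201, -0.1208, 0.2221]
ee_rot: [[-0.168, 0.986, 0.0], [0.986, 0.168, 0.0], [0.0, 0.0, -1.0]]
force: [0.1, -0.2, 0.8]
opening: 0.711
grip_force: 0.0
```

servo_tool --deltas "0 0 0 0 0 0 -1; 0 0 0 0 0 -25 -1; 0 0 0 0 0 -60 -1; 0 0 0 0 0 -100 -1; 0 0 0 0 0 -100 -1"

```text
time_s: 11.88
tcp_pos: [0.6228, -0.1216, 0.3295]
ee_rot: [[-0.168, 0.986, 0.011], [0.986, 0.168, -0.003], [-0.005, 0.011, -1.0]]
force: [1.8, -0.5, 0.3]
opening: 0.997
grip_force: 0.0
```

servo_tool --deltas "0 0 0 30 -18 0 -1; 0 0 0 62 -38 0 -1; 0 0 0 95 -58 0 -1; 0 0 0 128 -78 0 -1; 0 0 0 160 -98 0 -1"

```text
time_s: 12.3
tcp_pos: [0.4951, 0.0214, 0.322]
ee_rot: [[-0.168, 0.986, 0.0], [0.986, 0.168, 0.0], [0.0, 0.0, -1.0]]
force: [0.9, 0.6, 0.2]
opening: 0.999
grip_force: 0.0
```

servo_tool --deltas "0 0 0 31 -19 5 -1; 0 0 0 52 -31 15 -1; 0 0 0 61 -37 25 -1; 0 0 0 61 -37 25 -1; 0 0 0 61 -37 25 -1"

```text
time_s: 12.72
tcp_pos: [0.4496, 0.0745, 0.2971]
ee_rot: [[-0.17, 0.986, -0.0], [0.986, 0.17, -0.0], [-0.0, -0.0, -1.0]]
force: [0.4, -0.4, -0.1]
opening: 1.002
grip_force: 0.0
```

servo_tool --deltas "0 0 0 0 0 0 -1; 0 0 0 0 0 0 -1; 0 0 0 0 0 0 -1"

```text
time_s: 12.97
tcp_pos: [0.451, 0.0736, 0.2977]
ee_rot: [[-0.167, 0.986, 0.002], [0.986, 0.167, 0.0], [-0.0, 0.002, -1.0]]
force: [-0.0, -0.6, -0.1]
opening: 1.0
grip_force: 0.0
```

```bash
python3 - <<'E'
from h import *
s=snap('w8');p=s['tcp_pos'];im=cv2.imread('pics/w8.png');T=np.load('w8.npy')
c,r=rim(im,(320,215),17,30,50);q=plane(ray('wrist',c,T),.05);print(s['time_s'],p,c,r,q,delta(p,(q[0]+.0016,q[1],.194)))
cv2.circle(im,tuple(int(v) for v in c),int(r),(0,255,0),1);cv2.imwrite('pics/w8c.png',im[:,100:])
E
```

```text
12.9667 [0.45097599 0.07360241 0.29765211] [323.25 211.25] 25.325 [0.44953659 0.07904191 0.05      ] [  5.4   0.9 103.7]
```

View pics/w8c.png

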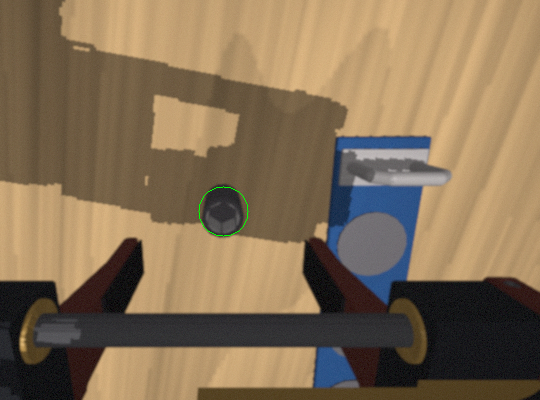

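The Hough circle is off here. By eye the 32 rim centre is at crop (222,217), full frame (322,217), which makes the socket y≈0.0746. Descending with a +1,+1 correction.

servo_tool --deltas "0 0 0 1 1 35 -1; 0 0 0 1 1 70 -1; 0 0 0 1 1 95 -1; 0 0 0 1 1 104 -1; 0 0 0 1 1 104 -1"

```text
time_s: 13.43
tcp_pos: [0.45, 0.0751, 0.1915]
ee_rot: [[-0.168, 0.986, -0.004], [0.986, 0.168, -0.0], [0.001, -0.004, -1.0]]
force: [0.6, -0.6, -0.1]
opening: 0.996
grip_force: 0.0
```

servo_tool --deltas "0 0 0 0 0 0 0.9; 0 0 0 0 0 0 0.9; 0 0 0 0 0 0 0.9; 0 0 0 0 0 0 0.9; 0 0 0 0 0 0 0.9"

```text
time_s: 13.85
tcp_pos: [0.451, 0.0755, 0.1941]
ee_rot: [[-0.168, 0.986, 0.002], [0.986, 0.168, 0.0], [-0.0, 0.002, -1.0]]
force: [0.4, 0.3, -0.7]
opening: 0.654
grip_force: 0.0
```

servo_tool --deltas "0 0 0 0 0 0 0.9; 0 0 0 0 0 0 0.9; 0 0 0 0 0 0 0.9; 0 0 0 0 0 0 0.9; 0 0 0 0 0 0 0.9"

```text
time_s: 14.27
tcp_pos: [0.4506, 0.0755, 0.1932]
ee_rot: [[-0.168, 0.986, 0.0], [0.986, 0.168, 0.0], [0.0, 0.0, -1.0]]
force: [0.0, -0.0, 2.8]
opening: 0.361
grip_force: 30.0
```

```bash
python3 - <<'E'
from h import *
p=bot.get_state()['tcp_pos'];print(p,delta(p,(*PADS['c'],p[2])))
E
```

```text
[0.45060858 0.07550249 0.19324629] [-133.5  134.2   -0. ]
```

servo_tool --deltas "0 0 0 0 0 -20 0.9; 0 0 0 0 0 -50 0.9; 0 0 0 0 0 -70 0.9; 0 0 0 -20 20 -70 0.9; 0 0 0 -46 46 -70 0.9"

```text
time_s: 14.68
tcp_pos: [0.502, 0.0387, 0.2641]
ee_rot: [[-0.171, 0.985, -0.002], [0.985, 0.171, 0.001], [0.001, -0.001, -1.0]]
force: [0.9, 1.4, -1.5]
opening: 0.362
grip_force: 30.0
```

servo_tool --deltas "0 0 0 -26 26 0 0.9; 0 0 0 -52 52 0 0.9; 0 0 0 -72 73 0 0.9; 0 0 0 -87 88 0 0.9; 0 0 0 -87 88 0 0.9"

```text
time_s: 15.1
tcp_pos: [0.6088, -0.0358, 0.2631]
ee_rot: [[-0.166, 0.986, 0.004], [0.986, 0.166, -0.001], [-0.002, 0.004, -1.0]]
force: [1.2, 0.6, -2.2]
opening: 0.355
grip_force: 30.0
```

servo_tool --deltas "0 0 0 0 0 15 0.9; 0 0 0 0 0 35 0.9; 0 0 0 0 0 52 0.9; 0 0 0 0 0 52 0.9; 0 0 0 0 0 52 0.9"

```text
time_s: 15.52
tcp_pos: [0.6037, -0.0326, 0.21]
ee_rot: [[-0.168, 0.986, -0.004], [0.986, 0.168, 0.001], [0.001, -0.004, -1.0]]
force: [-0.8, 0.2, -1.7]
opening: 0.362
grip_force: 30.0
```

servo_tool --deltas "0 0 0 0 0 0 0.9; 0 0 0 0 0 0 0.9; 0 0 0 0 0 0 0.9; 0 0 0 0 0 0 0.9"

```text
time_s: 15.85
tcp_pos: [0.6054, -0.0331, 0.2121]
ee_rot: [[-0.168, 0.986, 0.002], [0.986, 0.168, -0.0], [-0.0, 0.001, -1.0]]
force: [-0.2, 0.1, -2.1]
opening: 0.361
grip_force: 30.0
```

```bash
python3 - <<'E'
from h import *
p=bot.get_state()['tcp_pos'];print(p,delta(p,(*PADS['c'],.2033)))
E
```

```text
[ 0.6053837  -0.03309722  0.21212849] [-0.4 -0.1  8.8]
```

servo_tool --deltas "0 0 0 0 0 4 0.9; 0 0 0 0 0 7 0.9; 0 0 0 0 0 9 0.9; 0 0 0 0 0 9 0.9; 0 0 0 0 0 9 0.9"

```text
time_s: 16.27
tcp_pos: [0.6051, -0.0331, 0.2031]
ee_rot: [[-0.168, 0.986, 0.0], [0.986, 0.168, -0.0], [-0.0, 0.0, -1.0]]
force: [-2.9, 0.5, 8.8]
opening: 0.358
grip_force: 30.0
```

servo_tool --deltas "0 0 0 0 0 0 0.4; 0 0 0 0 0 0 -0.3; 0 0 0 0 0 0 -1; 0 0 0 0 0 0 -1; 0 0 0 0 0 0 -1"

```text
time_s: 16.68
tcp_pos: [0.6051, -0.0331, 0.202]
ee_rot: [[-0.168, 0.986, -0.0], [0.986, 0.168, 0.0], [0.0, -0.0, -1.0]]
force: [0.6, -0.7, -0.1]
opening: 0.62
grip_force: 0.0
```

servo_tool --deltas "0 0 0 0 0 0 -1; 0 0 0 0 0 -25 -1; 0 0 0 0 0 -65 -1; 0 0 0 0 0 -105 -1; 0 0 0 0 0 -110 -1"

```text
time_s: 17.1
tcp_pos: [0.6075, -0.0334, 0.3187]
ee_rot: [[-0.168, 0.986, 0.01], [0.986, 0.168, -0.002], [-0.003, 0.01, -1.0]]
force: [1.1, -0.4, 0.3]
opening: 0.985
grip_force: 0.0
```

servo_tool --deltas "0 0 0 30 -8 0 -1; 0 0 0 68 -17 0 -1; 0 0 0 106 -27 0 -1; 0 0 0 144 -37 0 -1; 0 0 0 182 -47 0 -1"

```text
time_s: 17.52
tcp_pos: [0.5271, 0.1396, 0.3119]
ee_rot: [[-0.167, 0.986, -0.0], [0.986, 0.167, 0.0], [0.0, -0.0, -1.0]]
force: [1.1, 0.1, 0.5]
opening: 1.003
grip_force: 0.0
```

servo_tool --deltas "0 0 0 36 -10 0 -1; 0 0 0 70 -18 0 -1; 0 0 0 105 -27 0 -1; 0 0 0 127 -33 0 -1; 0 0 0 133 -35 0 -1"

```text
time_s: 17.93
tcp_pos: [0.4694, 0.2663, 0.3119]
ee_rot: [[-0.171, 0.985, -0.001], [0.985, 0.171, 0.001], [0.001, -0.001, -1.0]]
force: [-0.0, 0.1, -0.6]
opening: 1.004
grip_force: 0.0
```

servo_tool --deltas "0 0 0 0 0 0 -1; 0 0 0 0 0 0 -1; 0 0 0 0 0 0 -1; 0 0 0 0 0 0 -1"

```text
time_s: 18.27
tcp_pos: [0.472, 0.2624, 0.3121]
ee_rot: [[-0.167, 0.986, 0.0], [0.986, 0.167, -0.0], [-0.0, 0.0, -1.0]]
force: [0.6, -0.4, -0.4]
opening: 0.998
grip_force: 0.0
```

```bash
python3 - <<'E'
from h import *
s=snap('w9');p=s['tcp_pos'];print(s['time_s'],p)
E
```

```text
18.2667 [0.47195824 0.26242733 0.31213141]
```

View pics/w9.png

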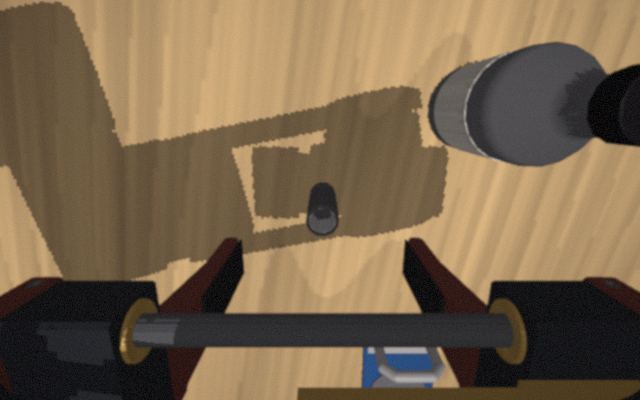

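The 24 rim is at about (322,219), between the fingers. The bottle is well clear at (430+,105).

```bash
python3 - <<'E'
from h import *
T=np.load('w9.npy');im=cv2.imread('pics/w9.png');p=bot.get_state()['tcp_pos']
c,r=rim(im,(322,219),14,19,30)
for u in(c,(322,219.)):
    q=plane(ray('wrist',u,T),.078);print(u,r,np.round(q,4),delta(p,(q[0]+.0016,q[1],.211)))
E
```

```text
Traceback (most recent call last):
  File "h.py", line 25, in rim
    q=h[0][0];return np.array([x+(q[0]-1.5)/4,y+(q[1]-1.5)/4]),q[2]/4
      ~^^^
TypeError: 'NoneType' object is not subscriptable
```

```bash
python3 - <<'E'
from h import *
T=np.load('w9.npy');im=cv2.imread('pics/w9.png');p=bot.get_state()['tcp_pos']
g=im[:,:,::-1].astype(int);m=(g.max(2)-g.min(2)<20)&(g.max(2)<120);c,st=blob(m[170:245,295:350],np.array([27,40]));print(c,st)
q=plane(ray('wrist',(322,219.),T),.078);print(np.round(q,4),delta(p,(q[0]+.0016,q[1],.211)))
E
```

```text
[27.17822521 39.85756898] (np.int32(12), np.int32(13), np.int32(31), np.int32(53), np.int32(1341))
[0.4695 0.2662 0.078 ] [  3.9  -0.2 101.1]
```

servo_tool --deltas "0 0 0 3.3 0 35 -1; 0 0 0 3.3 0 70 -1; 0 0 0 3.3 0 93 -1; 0 0 0 3.3 0 101 -1; 0 0 0 3.3 0 101 -1"

```text
time_s: 18.73
tcp_pos: [0.4702, 0.2658, 0.2094]
ee_rot: [[-0.167, 0.986, -0.004], [0.986, 0.167, -0.002], [-0.001, -0.004, -1.0]]
force: [0.1, 0.4, 0.9]
opening: 0.999
grip_force: 0.0
```

servo_tool --deltas "0 0 0 0 0 0 1; 0 0 0 0 0 0 1; 0 0 0 0 0 0 1; 0 0 0 0 0 0 1; 0 0 0 0 0 0 1"

```text
time_s: 19.15
tcp_pos: [0.4711, 0.2671, 0.2123]
ee_rot: [[-0.168, 0.986, 0.002], [0.986, 0.168, 0.001], [0.001, 0.002, -1.0]]
force: [0.1, -0.3, 0.4]
opening: 0.655
grip_force: 0.0
```

servo_tool --deltas "0 0 0 0 0 0 1; 0 0 0 0 0 0 1; 0 0 0 0 0 0 1; 0 0 0 0 0 0 1; 0 0 0 0 0 0 1"

```text
time_s: 19.57
tcp_pos: [0.4707, 0.2669, 0.2112]
ee_rot: [[-0.168, 0.986, -0.0], [0.986, 0.168, 0.0], [0.0, -0.0, -1.0]]
force: [0.5, -1.0, -0.1]
opening: 0.281
grip_force: 0.0
```

```bash
python3 - <<'E'
from h import *
s=bot.get_state();p=s['tcp_pos'];print(p,s['opening'],s['grip_force'],delta(p,(*PADS['d'],p[2])))
E
```

```text
[0.47066124 0.26690324 0.21117663] 0.28138026713999786 0.0 [-226.    82.2   -0. ]
```

servo_tool --deltas "0 0 0 0 0 0 1; 0 0 0 0 0 0 1; 0 0 0 0 0 0 1; 0 0 0 0 0 0 1"

```text
time_s: 19.9
tcp_pos: [0.4706, 0.2669, 0.2112]
ee_rot: [[-0.168, 0.986, -0.0], [0.986, 0.168, 0.0], [0.0, -0.0, -1.0]]
force: [0.7, -0.0, 1.3]
opening: 0.267
grip_force: 30.0
```

servo_tool --deltas "0 0 0 0 0 -20 1; 0 0 0 0 0 -55 1; 0 0 0 0 0 -90 1; 0 0 0 -25 9 -90 1; 0 0 0 -60 22 -90 1"

```text
time_s: 20.32
tcp_pos: [0.5025, 0.2129, 0.3035]
ee_rot: [[-0.172, 0.985, 0.004], [0.985, 0.172, 0.002], [0.002, 0.004, -1.0]]
force: [1.0, -0.6, -2.3]
opening: 0.271
grip_force: 30.0
```

servo_tool --deltas "0 0 0 -35 13 0 1; 0 0 0 -70 25 0 1; 0 0 0 -105 38 0 1; 0 0 0 -140 51 0 1; 0 0 0 -165 60 0 1"

```text
time_s: 20.73
tcp_pos: [0.5906, 0.0561, 0.301]
ee_rot: [[-0.167, 0.986, 0.001], [0.986, 0.167, -0.001], [-0.001, 0.001, -1.0]]
force: [0.1, 0.1, -1.4]
opening: 0.266
grip_force: 30.0
```

servo_tool --deltas "0 0 0 0 0 0 1; 0 0 0 0 0 15 1; 0 0 0 0 0 45 1; 0 0 0 0 0 72 1; 0 0 0 0 0 72 1"

```text
time_s: 21.15
tcp_pos: [0.5864, 0.0591, 0.2244]
ee_rot: [[-0.168, 0.986, -0.009], [0.986, 0.168, 0.0], [0.002, -0.009, -1.0]]
force: [-1.9, -0.2, -1.9]
opening: 0.268
grip_force: 30.0
```

servo_tool --deltas "0 0 0 0 0 0 1; 0 0 0 0 0 0 1; 0 0 0 0 0 0 1; 0 0 0 0 0 0 1"

```text
time_s: 21.48
tcp_pos: [0.5901, 0.0591, 0.2309]
ee_rot: [[-0.168, 0.986, 0.003], [0.986, 0.168, 0.0], [-0.0, 0.003, -1.0]]
force: [0.4, 0.3, 0.2]
opening: 0.268
grip_force: 30.0
```

```bash
python3 - <<'E'
from h import *
s=bot.get_state();p=s['tcp_pos'];print(p,s['opening'],delta(p,(*PADS['d'],.2212)))
E
```

```text
[0.59010922 0.05905826 0.23086488] 0.2679017331462532 [-1.  -0.6  9.7]
```

servo_tool --deltas "0 0 0 0 0 4 1; 0 0 0 0 0 7 1; 0 0 0 0 0 9.5 1; 0 0 0 0 0 9.5 1; 0 0 0 0 0 9.5 1"

```text
time_s: 21.9
tcp_pos: [0.5896, 0.0589, 0.2209]
ee_rot: [[-0.168, 0.986, 0.001], [0.986, 0.168, 0.0], [-0.0, 0.001, -1.0]]
force: [-2.3, -0.5, 9.9]
opening: 0.271
grip_force: 30.0
```

servo_tool --deltas "0 0 0 0 0 0 0.5; 0 0 0 0 0 0 -0.2; 0 0 0 0 0 0 -1; 0 0 0 0 0 0 -1; 0 0 0 0 0 0 -1"

```text
time_s: 22.32
tcp_pos: [0.5893, 0.0589, 0.2195]
ee_rot: [[-0.168, 0.986, -0.0], [0.986, 0.168, 0.0], [0.0, -0.0, -1.0]]
force: [0.3, 0.7, 0.9]
opening: 0.534
grip_force: 0.0
```

servo_tool --deltas "0 0 0 0 0 0 -1; 0 0 0 0 0 -25 -1; 0 0 0 0 0 -65 -1; 0 0 0 0 0 -105 -1; 0 0 0 0 0 -145 -1"

```text
time_s: 22.73
tcp_pos: [0.5889, 0.0589, 0.3657]
ee_rot: [[-0.168, 0.986, -0.002], [0.986, 0.168, 0.0], [0.0, -0.002, -1.0]]
force: [1.0, -0.6, -0.0]
opening: 0.912
grip_force: 0.0
```

servo_tool --deltas "0 0 0 0 -30 -20 -1; 0 0 0 0 -65 -20 -1; 0 0 0 0 -105 -20 -1; 0 0 0 0 -140 -20 -1; 0 0 0 0 -140 -20 -1"

```text
time_s: 23.15
tcp_pos: [0.4442, 0.0353, 0.3835]
ee_rot: [[-0.168, 0.986, -0.008], [0.986, 0.168, 0.0], [0.002, -0.008, -1.0]]
force: [-1.2, 1.2, -0.5]
opening: 0.996
grip_force: 0.0
```

```bash
python3 - <<'E'
from h import *
s=bot.get_state();print(s['time_s'],s['tcp_pos'],s['opening'])
a=bot.get_image('scene')[:,:,::-1][120:270,190:390];b=bot.get_image('side')[:,:,::-1][80:280,250:350]
cv2.imwrite('pics/scene9.png',bot.get_image('scene')[:,:,::-1]);cv2.imwrite('pics/side9.png',bot.get_image('side')[:,:,::-1])
a=cv2.resize(a,None,fx=2.6,fy=2.6,interpolation=2);b=cv2.resize(b,None,fx=1.95,fy=1.95,interpolation=2)
cv2.imwrite('pics/fin.png',np.hstack([a,b[:390]]))
E
```

```text
23.15 [0.44418949 0.03526165 0.38346918] 0.9961673830226879
```

View pics/fin.png

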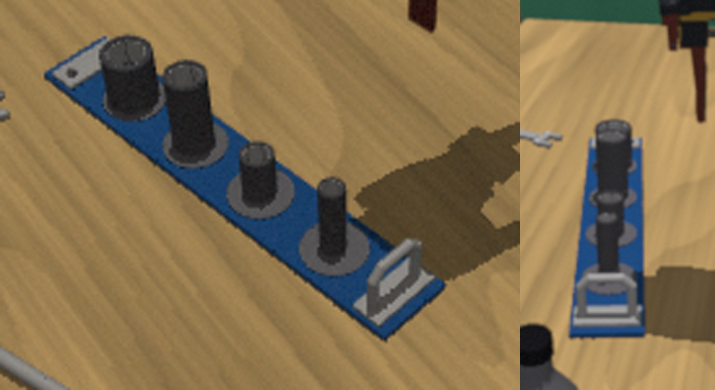

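The final view shows the order 50, 40, 32, 24 with 24 next to the handle, all upright. One numeric check of centring follows, comparing each socket's foot with its pad outline.

```bash
python3 - <<'E'
from h import *
im=cv2.imread('pics/scene9.png').astype(int);mx=im.max(2);ch=mx-im.min(2)
blue=(im[:,:,0]-im[:,:,2])>=25
m=bot.camera_model('scene');W=np.linalg.inv(np.array(m['world_from_camera']));K=np.array(m['camera_matrix'])
def pj(P): q=K@(W[:3,:3]@P+W[:3,3]);return q[:2]/q[2]
# static-camera pad centres measured before (scene, z=.01)
PS=dict(a=(.6349,-.2065),b=(.62,-.1202),c=(.6051,-.0322),d=(.5895,.0590))
g=im.max(2).astype(np.uint8)
t=np.linspace(0,2*np.pi,180)
for (k,p),d,h in zip(PS.items(),(50,40,32,24),(58,86,50,78)):
    ring=lambda z:np.array([pj(np.array([p[0]+d/2000*np.cos(a),p[1]+d/2000*np.sin(a),z])) for a in t])
    pr=np.vstack([ring(.01),ring(.01+h/1000)]);c=pr.mean(0)
    b,st=blob((mx<70)&(ch<25),c)
    x0,y0=pr.min(0);x1,y1=pr.max(0)
    sc=np.linalg.norm(pj(np.array([*p,.01])+[0,.01,0])-pj(np.array([*p,.01])))/10
    print(k,d,'pred box',np.round([x0,y0,x1,y1],1),'seen',st[0],st[1],st[0]+st[2]-1,st[1]+st[3]-1,'px/mm',round(sc,2))
E
```

```text
a 50 pred box [227.9 133.1 251.4 164.3] seen 228 134 251 166 px/mm 0.3
b 40 pred box [252.3 142.7 272.9 180.6] seen 252 143 272 182 px/mm 0.32
c 32 pred box [281.5 173.9 296.7 198.8] seen 282 175 296 200 px/mm 0.35
d 24 pred box [311.8 187.5 323.3 219. ] seen 312 189 331 221 px/mm 0.38
```

servo_tool --deltas "0 0 0 0 0 0 -1; 0 0 0 0 0 0 -1; 0 0 0 0 0 0 -1"

```text
time_s: 23.6
tcp_pos: [0.4523, 0.0354, 0.3845]
ee_rot: [[-0.168, 0.986, 0.0], [0.986, 0.168, 0.0], [0.0, 0.0, -1.0]]
force: [-0.5, -0.3, 0.1]
opening: 1.001
grip_force: 0.0
```

```bash
python3 -c "
from bench import bot
print(bot.finish_job())"
```

```text
the job is handed in; nothing more can be done
None
```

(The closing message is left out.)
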